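# Store the punch, close the double-lidded tin, lift off only the outer lid

### The job

Take the slim pale steel punch out of the small light-wood bin of three compartments and put it into the open green tin, leaving the other tools and the jar alone. Then carry the nested pair of lids together by the brass knob, lower them gently onto the tin until they sit fully home, and let go. I want the outer lid for cleaning: take it alone by its black collar, lift it straight up without disturbing the inner lid, and finish while still holding it, still and level, over the tin with its lower edge a few centimetres above the brass knob.

Things in the scene. Friction and masses are not known exactly. Their poses are not given: they have to be found in the camera images.
- tin: open round green storage tin, 84 mm across outside (two 1 mm raised bands), bore 78 mm, 75 mm high, floor 3 mm thick; fixed to the bench, z axis up; origin at the centre of its underside. The pair of lids sits on its rim, plug of the inner lid inside the bore, skirt of the outer lid round the outside.
- lid_mat: round cork mat, 120 mm across, 4 mm thick, fixed flat on the bench; the nested lids wait on it at the start; origin at the centre of its underside
- inner_knob (a point): middle of the free part of the inner lid's brass knob: an upright round rod 15 mm in diameter that comes up through the outer lid's collar; this point lies 13 mm below its top and 11 mm above the collar's top while nested. Gripping the knob and lifting carries both lids, as the outer lid rests on the inner one. Point on the axis of the lid, z axis along it.
- inner_seat (a point): centre of the underside of the inner lid's aluminium flange (92 mm across, 4 mm thick), which rests on the tin's rim when seated; 47 mm below inner_knob. Below it a tapered plug, 68 mm across and 16 mm deep, 56 mm across at its foot. Inner lid 150 g. z axis along the lid's axis.
- inner_lid: the inner lid (aluminium disc with plug and brass knob, see inner_knob and inner_seat); origin at the centre of the underside of its plug, 16 mm below inner_seat and 76 mm below the top of the knob
- outer_collar (a point): centre (half-way up) of the outer lid's black collar: an upright round ring 34 mm in diameter, bore 22 mm, 24 mm high, standing on the outer lid's flat green top, with the brass knob rising 28 mm above the collar out of its middle (40 mm above this point). Gripping the collar lifts the outer lid alone.
- outer_lid: the outer lid: green, 102 mm across, skirt bore 96 mm and 18 mm deep, top plate 4 mm thick, 120 g; origin at the centre of the lower edge of its skirt, 34 mm below outer_collar; nested on the inner lid its origin is 2 mm above the inner lid's origin. It can shift about 2 mm sideways on the inner lid.
- parts_bin: small light-wood parts bin with three compartments in a row, 168 mm along its own x, 60 mm along its y, walls 22 mm high and 4 mm thick, floor 4 mm thick; fixed to the bench; origin at the centre of its underside
- punch_center (a point): centre of the slim pale grey steel punch, a round rod up to 17 mm in diameter and 52 mm tall, standing upright in one of the three compartments, 50 g
- dark_punch: small dark steel punch, 46x12x12 mm, lying in another compartment; leave it alone; origin at the centre of its underside
- roller: pale round edge roller, 27 mm in diameter, 62 mm tall, standing in another compartment; leave it alone; origin at the centre of its underside
- jar_blue: blue polish jar with lid, 79 mm across, 70 mm high, standing loose to the right behind the work; leave it alone; origin at the centre of its underside

How it is judged:
By the outcome, as a careful person would: the job done as asked, in the order asked, and still so for the second after the job is handed in, while the arm keeps its last pose, push and grip.
It also fails if it takes over 48 s, if anything falls off the work surface, if the arm or the gripper's body presses on something with over 40 N, if the wrist force passes 120 N, or if a joint passes its speed limit or range.

### The arm

A 6-joint arm with a two-finger parallel gripper is mounted at the origin on a cart in front of the work surface, level with it; the furniture and walls round the work are solid. World frame = base frame: x ahead of the robot, y to its left, z up, the work surface at z = 0. Lengths are in m, angles in rad, forces in N, time in s.
With the tool pointing down it reaches from about 0.35 to 0.975 m from the base axis. Payload 17.4 kg.
Tool frame: the origin (TCP) lies midway between the tips of the shut fingers; the grasp point (between the pads) lies 19 mm behind it; y points along the fingers, x is the direction in which the jaws open and shut, and the axes are right-handed (so a half turn about y gives the same grasp; the last joint's range is limited). The gripper opens to 85 mm and grips with 20 to 120 N. Pads are 22 mm wide; open, the fingers measure 114 mm over their backs; the gripper's body (76 mm by 85 mm) begins 54 mm behind the grasp point. The pads swing forward as they close: fully open they stand 13 mm farther back than shut.
Start: joints at [1.13, 0.116, 1.442, -0, 1.584, -0.038], TCP at [0.265, 0.621, 0.203] pointing down, gripper open.
Joint ranges: [-2.83, 2.83], [-0.83, 2.19], [0.07, 2.5], [-1.14, 4.28], [0.01, 3], [-2.97, 2.97]. Speed limits (rad/s): [1.89, 1.89, 2.22, 3.14, 3.14, 3.14].

### API

Orientations are given as a rotation vector (axis times angle).
In Python, from station import telemetry, imaging, job gives the robot as it stands.
- The arm moves only by the tool send_rows, never from a script. Its argument "increments" is a list of rows, each a list of 3 entries, a list of its own where there are three numbers: the shift along the world's x, y, z in m, then the turn about the world's z in degrees, then the finger opening in m, from 0 to 0.0854. A call has 1 to 8 rows; each row shifts and turns the pose as measured when the row begins; what a row does not reach is not made up. A row lasts 1/8 s, in which the tool goes at most 62.5 mm and 10.7 degrees, less where a joint would pass 70% of its speed; a pose out of reach is approached as far as the arm can. A call with a gripper value outside its range is refused whole. The fingers move at their own pace and stop on an object; the grip force is fixed at half the most. Time passes only in rows, so rows that do not move let the fingers close. It gives the time, the measured TCP pose, the force and the opening at its end, in the units of the state.
- telemetry.get_state(): the state, without advancing time (a new reading comes with each control period).
- imaging.get_image(name): name is "scene" or "top" or "wrist"; returns the picture (384x512x3 uint8, blue, green, red); there is no depth.
- imaging.calibration(name): a dict with "fov_y" (degrees; the focal length in pixels is half the picture's height over the tangent of half this angle, whatever the lens; pixels are square), "cx", "cy" (the principal point, pixels), "k1" (the pictures are not rectified: a ray, as slopes to the right and down, at radius r is drawn at 1 + k1 r^2 times it, then the intrinsics apply), "extrinsics" (4x4, takes a point from camera to world coordinates). Camera axes: x right, y down, z forward; pixel columns grow to the right and rows downward; lengths in m; the calibration is good to about 2 mm. A picture is of the moment at which its call begins: read the wrist's pose just before it. calibration takes no time and is no camera call; for the wrist camera it gives the pose at the moment of the call.
- job.hand_in(): hands the job in, once; it reports no verdict.
The state is a dict: "time_s": time; "joints": joint angles; "joint_vel": joint speeds; "tau": joint torques, N m; "position": TCP position; "tool_rot": TCP orientation; "contact_force": force on the tool from outside, world axes, zero at the start; "torque": the same for the moment, N m; "finger_gap": opening from 0.0 (shut) to 1.0 (fully open).
Only numpy, scipy, OpenCV 4.12 (cv2) and the standard library are available. Lean on these libraries where they do the work, as an engineer would, in place of code of your own. Each camera call takes 0.05 s, during which the arm holds its last target. There are 200 camera calls.

## Working session

There is one attempt and no reset: what is moved stays moved. The work goes in short steps, Python scripts to look and compute and a tool call to move; the robot and the scene stay as the last step left them, time stands still between calls to the robot, and variables do not carry over. Pictures are saved under pics/ and viewed, about 8 in all and at most 12, crops included, and the job is handed in when it is done.

Besides the shell and the picture viewer there is one more tool, called after "Call:" by a JSON object that holds its "method" and its "body". send_rows: Moves the arm, as the interface text tells. Its arguments: {"type":"object","properties":{"increments":{"type":"array","items":{"type":"array"}}},"required":["increments"]}

```bash
mkdir -p pics; cat > h.py <<'E'
import numpy as np, cv2
from station import telemetry, imaging, job
def grab(n,f=None):
    c=imaging.calibration(n); im=imaging.get_image(n)
    if f: cv2.imwrite('pics/'+f,im)
    return im,c
def ray(c,u,v):
    f=192/np.tan(np.radians(c['fov_y'])/2)
    d=np.array([(u-c['cx'])/f,(v-c['cy'])/f]); s=d.copy()
    for _ in range(30): s=d/(1+c['k1']*(s@s))
    E=np.array(c['extrinsics']); return E[:3,3],E[:3,:3]@np.array([s[0],s[1],1])
def onz(c,u,v,z):
    o,d=ray(c,u,v); return o+d*(z-o[2])/d[2]
def proj(c,p):
    f=192/np.tan(np.radians(c['fov_y'])/2);E=np.array(c['extrinsics'])
    q=E[:3,:3].T@(np.array(p)-E[:3,3]); s=q[:2]/q[2]; s=s*(1+c['k1']*(s@s))
    return s*f+[c['cx'],c['cy']]
def tri(rays):
    A=0;b=0
    for o,d in rays:
        d=d/np.linalg.norm(d);P=np.eye(3)-np.outer(d,d);A=A+P;b=b+P@o
    return np.linalg.solve(A,b)
E
python3 - <<'E'
from h import *
a,c=grab('scene','s0.png'); b,c2=grab('top','t0.png'); w,c3=grab('wrist','w0.png')
cv2.imwrite('pics/w0s.png',cv2.resize(w,None,fx=.7,fy=.7))
for x in (c,c2,c3): print({k:np.round(v,3).tolist() for k,v in x.items()})
print(telemetry.get_state())
E
```

```text
{'fov_y': 44.379, 'cx': 259.256, 'cy': 192.472, 'k1': 0.026, 'extrinsics': [[-0.449, -0.575, 0.684, -0.04], [-0.893, 0.274, -0.356, -0.07], [0.018, -0.771, -0.637, 0.621], [0.0, 0.0, 0.0, 1.0]]}
{'fov_y': 54.158, 'cx': 260.589, 'cy': 193.75, 'k1': 0.032, 'extrinsics': [[0.002, -0.991, 0.131, 0.434], [-1.0, -0.0, 0.011, -0.371], [-0.011, -0.131, -0.991, 0.898], [0.0, 0.0, 0.0, 1.0]]}
{'fov_y': 70.499, 'cx': 257.391, 'cy': 191.678, 'k1': -0.052, 'extrinsics': [[0.392, 0.878, 0.274, 0.195], [0.92, -0.374, -0.118, 0.651], [-0.001, 0.298, -0.955, 0.374], [0.0, 0.0, 0.0, 1.0]]}
{'time_s': 0.15, 'joints': array([ 1.13015339e+00,  1.16421897e-01,  1.44213257e+00,  7.61325023e-06,
        1.58399526e+00, -3.77874889e-02]), 'joint_vel': array([ 0.00070967,  0.00155863, -0.00212537, -0.00348427,  0.00018389,
        0.0004744 ]), 'tau': array([ 8.68240968e-04, -7.32508278e+01, -6.32847977e+01, -6.80791845e-05,
        5.10610393e-03,  6.57039905e-06]), 'position': array([0.26455546, 0.62080617, 0.2021878 ]), 'tool_rot': array([-1.37377352, -0.90692606,  0.90827886]), 'contact_force': array([-0.47401495,  0.81000168, -0.63400889]), 'torque': array([ 0.01035948, -0.02001832,  0.00410041]), 'finger_gap': 1.0015388286956965}
```

View pics/t0.png

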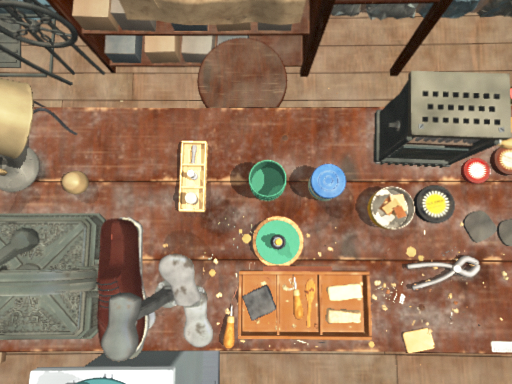

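View pics/s0.png

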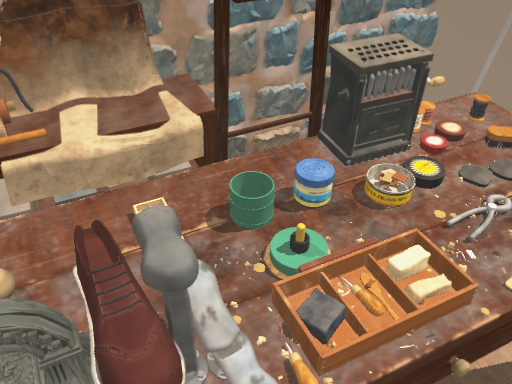

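The top view shows the bin at (193,176), the tin at (267,180), the lids at (278,240) and the jar at (327,182). The scene view shows a shoe and an iron last at left front, plus a lamp-like thing at the left edge.

```bash
python3 - <<'E'
from h import *
t=cv2.imread('pics/t0.png');w=cv2.imread('pics/w0.png')
a=cv2.resize(t[130:275,165:315],None,fx=3.2,fy=3.2,interpolation=cv2.INTER_CUBIC)
b=cv2.resize(w,(320,240)); o=np.zeros((a.shape[0],800,3),np.uint8); o[:,:480]=a; o[:240,480:]=b
cv2.imwrite('pics/v1.png',o)
c=imaging.calibration('top')
hsv=cv2.cvtColor(t,cv2.COLOR_BGR2HSV)
g=cv2.inRange(hsv,(65,90,40),(95,255,255))
n,l,s,ce=cv2.connectedComponentsWithStats(g)
for i in range(1,n):
    if s[i,4]>100: print(s[i],ce[i])
for n,u,v,z in [('tin',267,180,.075),('lid',277,240,.03),('bin',193.5,176,.022),('jar',327,182,.07),('shoe',120,250,.1),('last',178,270,.2),('lampbase',15,170,0),('lamp.3',15,110,.3),('stove',400,100,.3)]:
    print(n,onz(c,u,v,z).round(3))
E
```

```text
[ 249  160   37   40 1180] [267.01271186 179.63728814]
[ 256  221   43   43 1271] [277.17309205 241.7804878 ]
[ 78 378  45   6 175] [100.24571429 381.25714286]
tin [ 0.573 -0.376  0.075]
lid [ 0.441 -0.399  0.03 ]
bin [ 0.592 -0.202  0.022]
jar [ 0.57  -0.509  0.07 ]
shoe [ 0.42  -0.067  0.1  ]
last [ 0.386 -0.213  0.2  ]
lampbase [0.61  0.233 0.   ]
lamp.3 [0.651 0.039 0.3  ]
stove [ 0.668 -0.593  0.3  ]
```

View pics/v1.png

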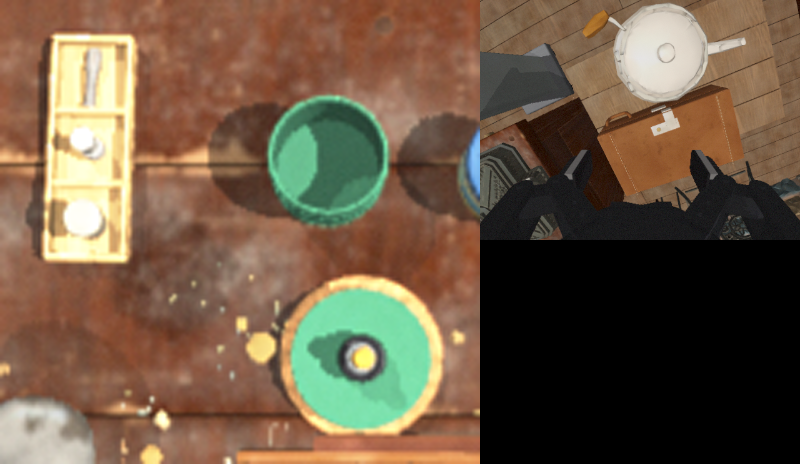

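The far compartment (-y column, top of the crop) holds the lying dark punch, the middle one the slim punch, and the near one the roller. The lids' brass knob is at crop (364,357). Before travelling I'll check the obstacle heights (lamp, shoe, last) and get precise positions.

```bash
python3 - <<'E'
from h import *
from scipy.spatial.transform import Rotation as R
cs,ct=imaging.calibration('scene'),imaging.calibration('top')
def T(n,s,t):
    rs,rt=ray(cs,*s),ray(ct,*t); p=tri([rs,rt]); print(n,p.round(3),'res',(proj(cs,p)-s).round(1),(proj(ct,p)-t).round(1))
T('lamp?',(5,107),(5,95)); T('last',(170,240),(178,268)); T('last2',(160,225),(175,262));T('shoe heel/top',(90,232),(120,228)); T('lasttoe',(215,300),(198,320))
P=lambda x,y:(165+x/3.2,130+y/3.2)
T('knob top',(300,226),P(366,357))
print('knobtop z80',onz(ct,*P(366,357),.080),'collar z.05',onz(ct,*P(361,358),.052))
for q in [(52,36),(134,36),(131,262),(43,262)]: print('bin',onz(ct,*P(*q),.022).round(3))
print('punch top',onz(ct,*P(80,139),.056),onz(ct,*P(86,142),.056),'roller',onz(ct,*P(82,217),.066))
# tin rim
for q in [(268,155),(389,155),(328,96),(328,212)]: print('rim',onz(ct,*P(*q),.075).round(3))
s=telemetry.get_state(); M=R.from_rotvec(s['tool_rot']).as_matrix(); print(M.round(3)); print(np.array(s['position']))
E
```

```text
lamp? [0.654 0.007 0.308] res [-29.2 -14.8] [27.4 11.8]
last [ 0.395 -0.187  0.171] res [15.1  1.4] [-9.7 -4. ]
last2 [ 0.407 -0.182  0.189] res [17.4  1.7] [-11.4  -4.4]
shoe heel/top [ 0.465 -0.084  0.168] res [5.  0.9] [-3.4 -1.1]
lasttoe [ 0.297 -0.217  0.142] res [21.4  0.6] [-12.4  -5.8]
knob top [ 0.439 -0.401  0.072] res [1.3 0.1] [-0.9 -0.6]
knobtop z80 [ 0.43769598 -0.4024764   0.08      ] collar z.05 [ 0.43712347 -0.40006777  0.052     ]
bin [ 0.676 -0.171  0.022]
bin [ 0.676 -0.232  0.022]
bin [ 0.507 -0.233  0.022]
bin [ 0.507 -0.169  0.022]
punch top [ 0.59163372 -0.20041484  0.056     ] [ 0.58946455 -0.20474427  0.056     ] roller [ 0.53444465 -0.20527606  0.066     ]
rim [ 0.577 -0.335  0.075]
rim [ 0.577 -0.419  0.075]
rim [ 0.619 -0.377  0.075]
rim [ 0.537 -0.377  0.075]
[[ 0.392 -0.    -0.92 ]
 [ 0.92  -0.001  0.392]
 [-0.001 -1.     0.   ]]
[0.26455546 0.62080617 0.2021878 ]
```

Call:
{"method": "send_rows", "body": {"increments": [[[0.01, -0.02, 0.055], 8, 0.085], [[0.02, -0.035, 0.045], 8, 0.085], [[0.02, -0.04, 0.04], 7, 0.085], [[0.02, -0.05, 0.03], 0, 0.085], [[0.02, -0.05, 0.02], 0, 0.085], [[0.02, -0.055, 0], 0, 0.085], [[0.02, -0.055, 0], 0, 0.085], [[0.015, -0.058, 0], 0, 0.085]]}}

```text
time_s: 1.15
position: [0.41, 0.2485, 0.3939]
tool_rot: [-1.207, -1.219, 1.227]
contact_force: [1.1, 0.1, 0.3]
finger_gap: 0.995
```

Call:
{"method": "send_rows", "body": {"increments": [[[0.01, -0.06, 0], 0, 0.085], [[0.01, -0.06, 0], 0, 0.085], [[0.01, -0.06, 0], 0, 0.085], [[0.02, -0.058, 0], 0, 0.085], [[0.03, -0.05, -0.01], 0, 0.06], [[0.04, -0.04, -0.02], 0, 0.05], [[0.04, -0.04, -0.03], 0, 0.05], [[0.02, -0.04, -0.04], 0, 0.05]]}}

```text
time_s: 2.15
position: [0.5899, -0.1725, 0.2958]
tool_rot: [-1.215, -1.223, 1.223]
contact_force: [0.2, -0.1, -0.2]
finger_gap: 0.583
```

Call:
{"method": "send_rows", "body": {"increments": [[[0, -0.02, -0.04], 0, 0.05], [[0, 0, -0.02], 0, 0.05], [[0, 0, 0], 0, 0.05]]}}

```text
time_s: 2.52
position: [0.5895, -0.1948, 0.2294]
tool_rot: [-1.209, -1.218, 1.222]
contact_force: [0.4, -0.4, 0.2]
finger_gap: 0.584
```

```bash
python3 - <<'E'
from h import *
from scipy.spatial.transform import Rotation as R
im,c=grab('wrist','w1.png'); s=telemetry.get_state(); print(s['position'],s['time_s'],R.from_rotvec(s['tool_rot']).as_matrix().round(3), s['finger_gap'])
print(np.array(c['extrinsics']).round(3).tolist())
for p in [(.591,-.2025,.056),(.535,-.205,.066),(.577,-.377,.075)]: print(proj(c,p))
E
```

```text
[ 0.58976464 -0.19477509  0.23065635] 2.575 [[-0.013  0.004 -1.   ]
 [ 1.    -0.007 -0.013]
 [-0.007 -1.    -0.004]] 0.5845851322390724
[[-0.012, 0.954, 0.3, 0.514], [1.0, 0.014, -0.003, -0.195], [-0.007, 0.3, -0.954, 0.401], [0.0, 0.0, 0.0, 1.0]]
[252.52449004 168.76194213]
[250.58970127 125.07548476]
[111.24144718 159.48856354]
```

View pics/w1.png

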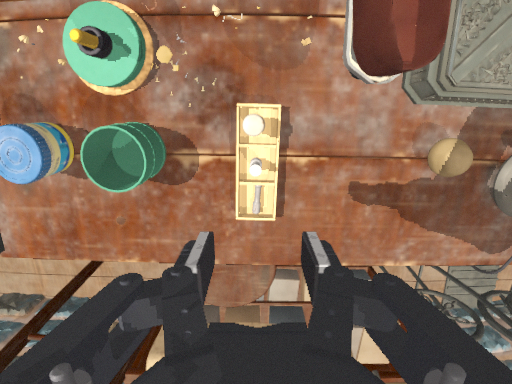

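The wrist view has the bin at (258,162): roller (253,124), punch (256,165), dark punch (257,198). The tin is at (122,157) and the lids at (103,42). I'll refine these numbers from this view.

```bash
python3 - <<'E'
from h import *
im=cv2.imread('pics/w1.png'); c=imaging.calibration('wrist'); ct=imaging.calibration('top'); t=cv2.imread('pics/t0.png')
print(im[155:178:2,246:268:2].min(2))
cv2.imwrite('pics/c2.png',np.hstack([cv2.resize(im[100:225,228:292],None,fx=4.5,fy=4.5,interpolation=cv2.INTER_CUBIC)[:560],cv2.resize(t[135:215,175:213],None,fx=7,fy=7,interpolation=cv2.INTER_CUBIC)]))
# dark collar + green masks
hsv=cv2.cvtColor(im,cv2.COLOR_BGR2HSV); g=cv2.inRange(hsv,(65,90,30),(95,255,255))
g=cv2.morphologyEx(g,cv2.MORPH_CLOSE,np.ones((5,5)))
for k in cv2.findContours(g,0,2)[0]:
    if cv2.contourArea(k)>800: print(cv2.boundingRect(k),cv2.fitEllipse(k))
for q in [(80,157),(166,157),(81,157),(151,157)]: print(q,onz(c,*q,.075).round(4))
E
```

```text
[[130 179 183 180 177 179 192 199 201 196 192]
 [131 180 182 181 171 150 176 198 198 196 194]
 [130 178 181 177 191 185 132 130 137 133 193]
 [150 180 186 234 211 176 201 153 136 135 133]
 [152 191 225 207 165 135 131 170 135 138 130]
 [152 195 236 242 255 250 222 170 134 133 129]
 [153 195 255 255 255 255 253 239 138 135 133]
 [152 198 255 255 255 255 253 251 137 137 183]
 [153 200 255 255 255 254 254 253 197 196 194]
 [134 193 238 255 254 254 253 242 197 187 193]
 [125 178 184 236 255 254 226 188 181 179 174]
 [129 178 179 179 187 179 180 185 180 178 173]]
(81, 122, 84, 70) ((121.97212982177734, 154.95217895507812), (67.4996337890625, 84.24991607666016), 80.90017700195312)
(63, 0, 82, 87) ((103.39879608154297, 44.20155715942383), (75.90520477294922, 89.31643676757812), 141.71128845214844)
(80, 157) [ 0.575 -0.418  0.075]
(166, 157) [ 0.5742 -0.3083  0.075 ]
(81, 157) [ 0.5749 -0.4166  0.075 ]
(151, 157) [ 0.5743 -0.3271  0.075 ]
```

View pics/c2.png

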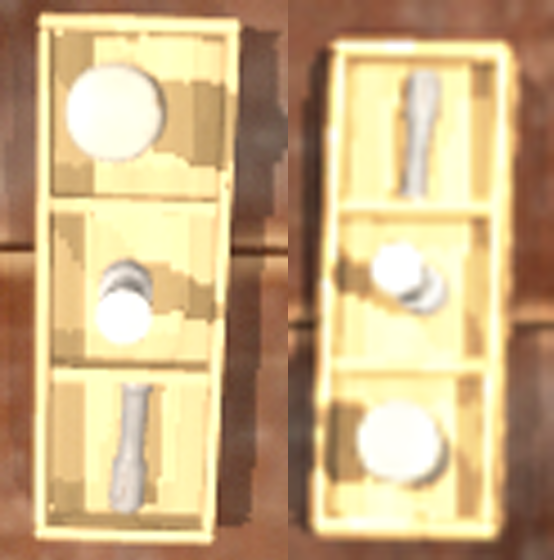

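```bash
python3 - <<'E'
from h import *
c=imaging.calibration('wrist'); ct=imaging.calibration('top')
def T(n,w,t,z):
    rw,rt=ray(c,*w),ray(ct,*t); p=tri([rw,rt]); print(n,p.round(4),'wrist@z',onz(c,*w,z).round(4)[:2],'top@z',onz(ct,*t,z).round(4)[:2],'res',(proj(ct,p)-t).round(1))
T('punch',(255.6,170),(190.7,173.6),.056)
T('roller',(253.5,124.7),(190.9,198.0),.066)
T('tin',(115.9,157.5),(267.6,178.4),.075)
E
```

```text
punch [ 0.5951 -0.199   0.0427] wrist@z [ 0.5934 -0.1986] top@z [ 0.5913 -0.202 ] res [-0.1 -0.6]
roller [ 0.5364 -0.202   0.0465] wrist@z [ 0.5351 -0.2016] top@z [ 0.534  -0.2059] res [ 0. -0.]
tin [ 0.578  -0.3773  0.0644] wrist@z [ 0.5753 -0.3715] top@z [ 0.5769 -0.3772] res [0.  0.3]
```

Call:
{"method": "send_rows", "body": {"increments": [[[0.002, -0.005, -0.05], 0, 0.045], [[0, 0, -0.05], 0, 0.045], [[0, 0, -0.04], 0, 0.045], [[0, 0, -0.03], 0, 0.045], [[0, 0, -0.02], 0, 0.045], [[0, 0, 0], 0, 0.045]]}}

```text
time_s: 3.32
position: [0.5972, -0.1966, 0.05]
tool_rot: [-1.226, -1.233, 1.222]
contact_force: [-0.2, 0.2, 0.3]
finger_gap: 0.526
```

```bash
python3 - <<'E'
from h import *
im,c=grab('wrist','w2.png'); s=telemetry.get_state(); print(s['position'],s['finger_gap'],s['contact_force'])
E
```

```text
[ 0.59781296 -0.19686442  0.05118194] 0.5275776663272947 [-1.02739487  0.03154725  0.7528138 ]
```

View pics/w2.png

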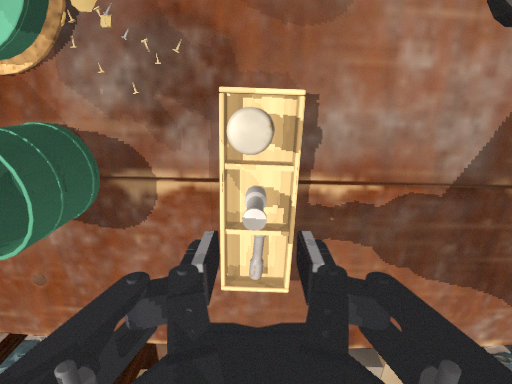

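Punch top now at (256,219), with the jaws straddling the bin. Measuring the offset.

```bash
python3 - <<'E'
from h import *
from scipy.spatial.transform import Rotation as R
c=imaging.calibration('wrist')
print(onz(c,256,219,.056), onz(c,256,192,.006),onz(c,249.5,131,.066))
for q in [(220,89),(306,91),(290,292),(221,291)]: print('bin',onz(c,*q,.022).round(4))
s=telemetry.get_state(); print(R.from_rotvec(s['tool_rot']).as_matrix().round(3),s['position'])
E
```

```text
[ 0.59329305 -0.19804068  0.056     ] [ 0.59131364 -0.19904398  0.006     ] [ 0.53483313 -0.20245251  0.066     ]
bin [ 0.5111 -0.225   0.022 ]
bin [ 0.5114 -0.1655  0.022 ]
bin [ 0.6792 -0.167   0.022 ]
bin [ 0.6799 -0.2286  0.022 ]
[[-0.018  0.024 -1.   ]
 [ 1.    -0.014 -0.019]
 [-0.014 -1.    -0.023]] [ 0.59781296 -0.19686442  0.05118194]
```

Call:
{"method": "send_rows", "body": {"increments": [[[-0.005, -0.002, -0.012], 0, 0.045], [[-0.001, 0, -0.012], 0, 0.045], [[0, 0, 0], 0, 0.045]]}}

```text
time_s: 3.75
position: [0.5926, -0.1994, 0.0286]
tool_rot: [-1.232, -1.236, 1.221]
contact_force: [0.0, 0.3, 0.4]
finger_gap: 0.524
```

Call:
{"method": "send_rows", "body": {"increments": [[[0, 0, 0], 0, 0.0], [[0, 0, 0], 0, 0.0], [[0, 0, 0], 0, 0.0], [[0, 0, 0], 0, 0.0], [[0, 0, 0], 0, 0.0]]}}

```text
time_s: 4.38
position: [0.5931, -0.1997, 0.0296]
tool_rot: [-1.233, -1.236, 1.221]
contact_force: [0.9, 0.3, 0.9]
finger_gap: 0.001
```

The fingers shut fully, so the grasp missed. I'll look.

```bash
python3 - <<'E'
from h import *
im,c=grab('wrist'); t,ct=grab('top'); cv2.imwrite('pics/v3.png',np.hstack([im[60:330,150:400],cv2.resize(t[130:220,165:235],None,fx=3,fy=3,interpolation=cv2.INTER_CUBIC)]))
s=telemetry.get_state(); print(s['position'],s['finger_gap'])
E
```

```text
[ 0.59313881 -0.19965295  0.02959237] 0.0016455501732333838
```

View pics/v3.png

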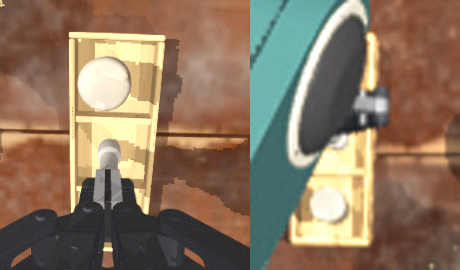

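The fingers are closed at crop (108,190). The punch's lower part is visible at crop (109,152), still upright. I'll project the expected points to find the offset.

```bash
python3 - <<'E'
from h import *
from scipy.spatial.transform import Rotation as R
c=imaging.calibration('wrist'); s=telemetry.get_state(); p=np.array(s['position']); M=R.from_rotvec(s['tool_rot']).as_matrix()
print(M.round(3))
for n,q in [('tcp',p),('grasp',p-.019*M[:,1]),('punch top',(.592,-.1985,.056)),('punch base',(.592,-.1985,.004)),('roller top',(.5348,-.2025,.066)),('bin nearL',(.5111,-.225,.022)),('bin nearR',(.5114,-.1655,.022))]: print(n,np.round(q,4),proj(c,q).round(1))
print('seen punch region low pts',onz(c,150+109,60+140,.004),onz(c,259,225,.056))
E
ls pics
```

```text
[[-0.018  0.028 -0.999]
 [ 1.    -0.015 -0.019]
 [-0.016 -0.999 -0.028]]
tcp [ 0.5931 -0.1997  0.0296] [257.7 222.2]
grasp [ 0.5926 -0.1994  0.0486] [257.7 234.5]
punch top [ 0.592  -0.1985  0.056 ] [259.  239.6]
punch base [ 0.592  -0.1985  0.004 ] [259.7 206.6]
roller top [ 0.5348 -0.2025  0.066 ] [252.9 145.8]
bin nearL [ 0.5111 -0.225   0.022 ] [219.5  95.5]
bin nearR [ 0.5114 -0.1655  0.022 ] [315.4  97.9]
seen punch region low pts [ 0.58651635 -0.19918285  0.004     ] [ 0.58242864 -0.19869897  0.056     ]
c2.png
s0.png
t0.png
v1.png
v3.png
w0.png
w0s.png
w1.png
w2.png
```

```bash
python3 - <<'E'
from h import *
a=cv2.imread('pics/v3.png')[60:250,40:180]
cv2.imwrite('pics/v4.png',np.hstack([cv2.resize(a,None,fx=3.1,fy=3.1,interpolation=cv2.INTER_CUBIC),cv2.resize(cv2.imread('pics/w2.png')[170:230,230:285],(360,589),interpolation=cv2.INTER_CUBIC)]))
E
```

```text
(no output)
```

View pics/v4.png

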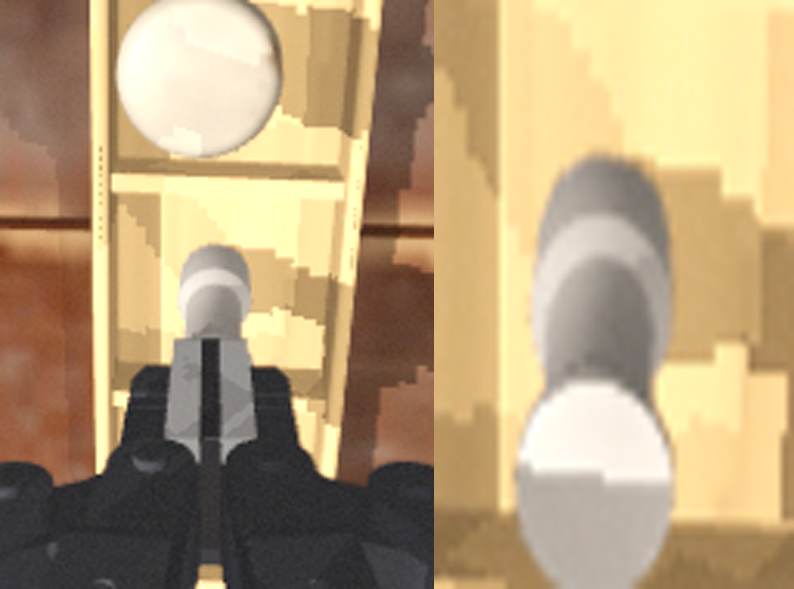

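The pads look shut with a dark strip between them, right where the punch's stem enters, so the picture is ambiguous. A small straight lift will tell.

Call:
{"method": "send_rows", "body": {"increments": [[[0, 0, 0.015], 0, 0.0], [[0, 0, 0.02], 0, 0.0], [[0, 0, 0.02], 0, 0.0], [[0, 0, 0], 0, 0.0]]}}

```text
time_s: 4.97
position: [0.5937, -0.1998, 0.0904]
tool_rot: [-1.235, -1.237, 1.221]
contact_force: [0.6, -0.4, -0.2]
finger_gap: 0.003
```

```bash
python3 - <<'E'
from h import *
im,c=grab('wrist','w5.png'); s=telemetry.get_state(); print(s['position'],s['finger_gap'],s['contact_force'],s['tool_rot'])
cv2.imwrite('pics/v5.png',cv2.resize(im[80:330,180:340],None,fx=2.3,fy=2.3,interpolation=cv2.INTER_CUBIC))
E
```

```text
[ 0.59327281 -0.19969571  0.08920481] -6.552841917993761e-05 [0.17808897 0.5325972  0.22955115] [-1.23375567 -1.23673853  1.22069346]
```

View pics/v5.png

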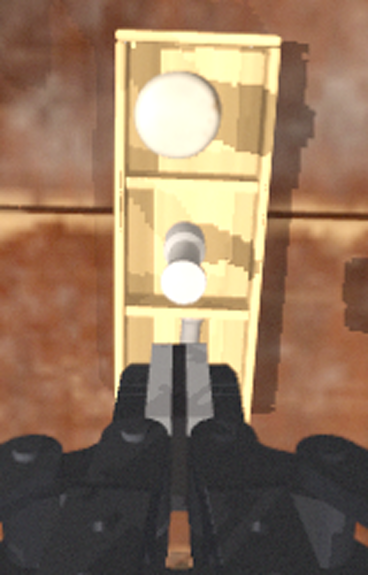

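The punch is untouched and upright, with its head at image (259.6,202.6); the fingers closed beside or above it. I'll triangulate from the wrist views at different heights, and check the fingertip projection against the reported TCP.

```bash
cat *.txt 2>/dev/null | head; python3 - <<'E'
from h import *
from scipy.spatial.transform import Rotation as R
c=imaging.calibration('wrist'); s=telemetry.get_state(); p=np.array(s['position']); M=R.from_rotvec(s['tool_rot']).as_matrix(); C=np.array(c['extrinsics'])
# constant hand-eye: camera in tool frame
Tt=np.eye(4);Tt[:3,:3]=M;Tt[:3,3]=p; X=np.linalg.inv(Tt)@C; print('X',X.round(3).tolist())
def cam(p,rv):
    T=np.eye(4);T[:3,:3]=R.from_rotvec(rv).as_matrix();T[:3,3]=p; d=dict(c); d['extrinsics']=T@X; return d
c2=cam([0.5978,-0.1969,0.0512],[-1.226,-1.233,1.222]); c1=cam([.58976,-.19478,.23066],[-1.209,-1.218,1.222])
print(tri([ray(c1,255.6,170),ray(c2,256,219.5)]),tri([ray(c1,255.6,170),ray(c,259.6,202.6)]))
for n,q in [('tcp',p),('tip near',p-M[:,2]*-.011),('tip far',p-M[:,2]*.011),('grasp',p-.019*M[:,1])]: print(n,proj(c,q).round(1),q.round(3))
print('head now @.056',onz(c,259.6,202.6,.056),'@.04',onz(c,259.6,202.6,.04))
# roller head w1 (253.5,124.7) w5 crop(178,115)
print('roller',tri([ray(c1,253.5,124.7),ray(c,180+178/2.3,80+115/2.3)]))
E
```

```text
X [[1.0, -0.0, -0.001, -0.0], [0.001, -0.298, 0.955, -0.172], [-0.0, -0.955, -0.298, 0.075], [0.0, 0.0, 0.0, 1.0]]
[ 0.59272168 -0.19822698  0.05813273] [ 0.59523218 -0.19864004  0.04720826]
tcp [257.7 222.1] [ 0.593 -0.2    0.089]
tip near [257.7 207.1] [ 0.582 -0.2    0.089]
tip far [257.7 236.6] [ 0.604 -0.199  0.09 ]
grasp [257.8 234.5] [ 0.593 -0.199  0.108]
head now @.056 [ 0.59181377 -0.19875139  0.056     ] @.04 [ 0.59804937 -0.19877129  0.04      ]
roller [ 0.53660839 -0.20189301  0.0389376 ]
```

The visible finger gap at known openings (about 163 px at 85 mm, 90 px at 50 mm) puts the real fingertips about 30 mm short of the reported TCP. That fits what happened: the fingers shut just above the head. I'll go lower, still clear of the bin walls, and retry.

Call:
{"method": "send_rows", "body": {"increments": [[[-0.001, 0.001, 0], 0, 0.045], [[0, 0, 0], 0, 0.045], [[0, 0, 0], 0, 0.045], [[-0.001, 0, -0.035], 0, 0.045], [[-0.001, 0, -0.025], 0, 0.045], [[0, 0, -0.015], 0, 0.045], [[0, 0, 0], 0, 0.045]]}}

```text
time_s: 5.9
position: [0.5892, -0.1982, 0.01]
tool_rot: [-1.231, -1.235, 1.221]
contact_force: [0.3, 0.3, 0.8]
finger_gap: 0.525
```

Call:
{"method": "send_rows", "body": {"increments": [[[0, 0, 0], 0, 0.0], [[0, 0, 0], 0, 0.0], [[0, 0, 0], 0, 0.0], [[0, 0, 0], 0, 0.0]]}}

```text
time_s: 6.4
position: [0.5906, -0.1987, 0.0128]
tool_rot: [-1.234, -1.237, 1.221]
contact_force: [0.4, 0.0, -1.1]
finger_gap: 0.17
```

Gripped, gap 14.5 mm. Next: lift, carry over the tin, and check.

Call:
{"method": "send_rows", "body": {"increments": [[[0, 0, 0.02], 0, 0.0], [[0, 0, 0.04], 0, 0.0], [[0, 0, 0.05], 0, 0.0], [[-0.002, -0.03, 0.02], 0, 0.0], [[-0.005, -0.05, 0], 0, 0.0], [[-0.005, -0.05, 0], 0, 0.0], [[-0.003, -0.04, 0], 0, 0.0], [[0, 0, 0], 0, 0.0]]}}

```text
time_s: 7.4
position: [0.575, -0.3735, 0.1605]
tool_rot: [-1.243, -1.242, 1.222]
contact_force: [-0.5, -0.7, -0.9]
finger_gap: 0.166
```

```bash
python3 - <<'E'
from h import *
im,c=grab('wrist','w6.png'); s=telemetry.get_state(); print(s['position'],s['finger_gap'],s['contact_force'],s['tool_rot'])
hsv=cv2.cvtColor(im,cv2.COLOR_BGR2HSV); g=cv2.inRange(hsv,(65,90,30),(95,255,255))
for k in cv2.findContours(g,0,2)[0]:
    if cv2.contourArea(k)>500: print(cv2.boundingRect(k))
for q in [(.577,-.377,.075),(.5755,-.3725,.075),(.4375,-.401,.08)]: print(proj(c,q))
b=hsv[60:340,60:440]
cv2.imwrite('pics/v6.png',im)
E
```

```text
[ 0.57531026 -0.37233298  0.16080988] 0.16282530619622013 [ 0.01107022  0.54817372 -0.47259435] [-1.24305038 -1.24315373  1.22221406]
(217, 135, 84, 88)
(189, 0, 100, 91)
[256.00062262 185.79217898]
[260.59939429 184.46119886]
[229.49875108  24.63986579]
```

View pics/v6.png

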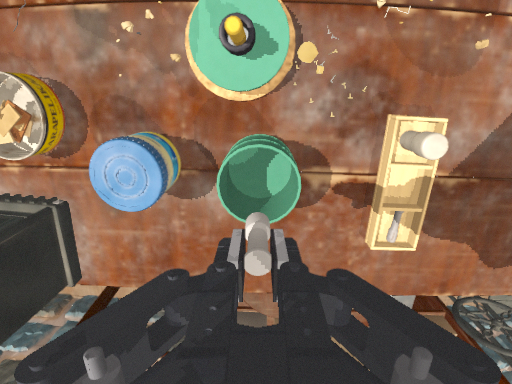

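Punch held at (257,240). The tin rim is centred at (259,184.5), which gives (0.5755,-0.373). Lowering.

Call:
{"method": "send_rows", "body": {"increments": [[[0, -0.001, -0.04], 0, 0.0], [[-0.001, 0, -0.04], 0, 0.0], [[-0.001, 0, -0.03], 0, 0.0], [[0, 0, -0.02], 0, 0.0], [[0, 0, 0], 0, 0.0]]}}

```text
time_s: 8.07
position: [0.5753, -0.3693, 0.0332]
tool_rot: [-1.247, -1.248, 1.224]
contact_force: [0.9, -0.1, 0.3]
finger_gap: 0.164
```

```bash
cat > st.py <<'E'
from h import *
from scipy.spatial.transform import Rotation as R
s=telemetry.get_state(); M=R.from_rotvec(s['tool_rot']).as_matrix(); print(s['time_s'],np.round(s['position'],4),'gap mm',round(s['finger_gap']*85.4,1),np.round(s['contact_force'],1),'jaw',M[:,0].round(3),'fing',M[:,1].round(3))
E
python3 st.py
```

```text
8.075 [ 0.5753 -0.3693  0.0332] gap mm 14.0 [ 0.9 -0.1  0.3] jaw [-0.024  0.999 -0.024] fing [ 0.044 -0.023 -0.999]
```

Call:
{"method": "send_rows", "body": {"increments": [[[0, -0.004, -0.012], 0, 0.0], [[0, 0, -0.006], 0, 0.0]]}}

```text
time_s: 8.32
position: [0.5766, -0.3739, 0.0172]
tool_rot: [-1.25, -1.25, 1.225]
contact_force: [0.2, 0.2, -1.1]
finger_gap: 0.166
```

Call:
{"method": "send_rows", "body": {"increments": [[[0, 0, -0.005], 0, 0.0], [[0, 0, 0], 0, 0.03], [[0, 0, 0], 0, 0.03], [[0, 0, 0], 0, 0.03]]}}

```text
time_s: 8.82
position: [0.5771, -0.3744, 0.0129]
tool_rot: [-1.252, -1.25, 1.224]
contact_force: [0.4, 0.1, -0.7]
finger_gap: 0.35
```

Released. Retreat up and move over the lids; also check the inside of the tin by blob.

Call:
{"method": "send_rows", "body": {"increments": [[[0, 0, 0.04], 0, 0.03], [[0, 0, 0.06], 0, 0.04], [[-0.02, -0.005, 0.05], 0, 0.05], [[-0.055, -0.01, 0], 0, 0.05], [[-0.055, -0.012, 0], 0, 0.05], [[-0.02, 0, 0], 0, 0.05]]}}

```text
time_s: 9.57
position: [0.4235, -0.401, 0.1686]
tool_rot: [-1.253, -1.251, 1.227]
contact_force: [0.2, 0.0, 0.7]
finger_gap: 0.588
```

```bash
python3 st.py; python3 - <<'E'
from h import *
im,c=grab('wrist','w7.png'); t,ct=grab('top','t7.png')
hsv=cv2.cvtColor(im,cv2.COLOR_BGR2HSV)
for nm,lo,hi in [('green',(65,90,30),(95,255,255)),('yellow',(20,150,120),(35,255,255))]:
    m=cv2.inRange(hsv,lo,hi)
    for k in cv2.findContours(m,0,2)[0]:
        if cv2.contourArea(k)>40: print(nm,cv2.boundingRect(k),cv2.contourArea(k))
for q in [(.4375,-.401,.08),(.4375,-.401,.052),(.4375,-.401,.026)]: print(proj(c,q))
w=im.copy()
cv2.imwrite('pics/v7.png',np.hstack([cv2.resize(im,(512,384)),cv2.resize(t[150:214,230:300],(288,384*1),interpolation=cv2.INTER_CUBIC)]))
E
```

```text
9.575 [ 0.4235 -0.401   0.1686] gap mm 50.2 [0.2 0.  0.7] jaw [-0.027  0.999 -0.029] fing [ 0.048 -0.027 -0.998]
green (244, 242, 68, 85) 4357.5
green (221, 139, 84, 79) 5198.0
yellow (0, 218, 17, 28) 308.5
yellow (48, 191, 61, 61) 774.0
yellow (256, 177, 14, 24) 249.0
[259.85966539 195.24573161]
[260.38717372 186.26540285]
[260.80035337 179.22778688]
```

View pics/v7.png

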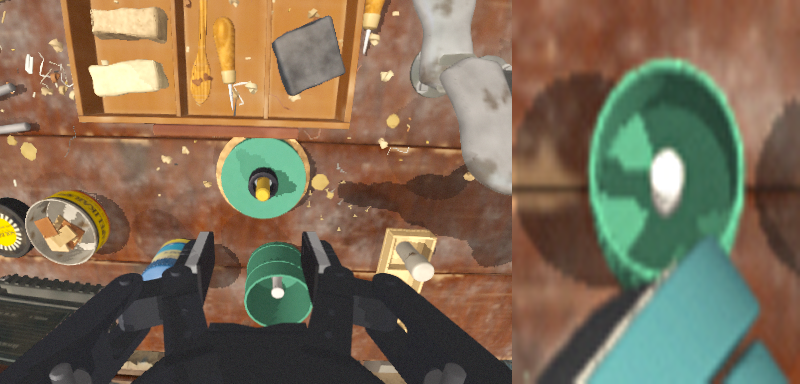

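The punch stands upright in the tin (seen in both views), and the other tools are unmoved. The knob top is at (263,195).

```bash
python3 - <<'E'
from h import *
c=imaging.calibration('wrist'); print(onz(c,263,195,.08), onz(c,262,184,.052))
print('tin rim', [onz(c,278,v,.075).round(4) for v in (272,330)])
im=cv2.imread('pics/w7.png'); print(im[170:206:2,263])
E
```

```text
[ 0.43776187 -0.39745606  0.08      ] [ 0.43544469 -0.398906    0.052     ]
tin rim [array([ 0.5338, -0.377 ,  0.075 ]), array([ 0.6233, -0.3721,  0.075 ])]
[[ 34  35  36]
 [ 75  71  77]
 [ 82  77  82]
 [ 61  73  78]
 [ 47 122 158]
 [ 47 123 157]
 [ 49 123 157]
 [ 45 122 154]
 [ 51 122 156]
 [ 62 169 209]
 [ 74 212 253]
 [ 84 230 255]
 [ 84 230 255]
 [ 86 229 255]
 [ 82 226 255]
 [ 78 211 252]
 [157 197 124]
 [159 199 121]]
```

Call:
{"method": "send_rows", "body": {"increments": [[[0.012, 0.001, -0.03], 0, 0.045], [[0.002, 0.001, -0.045], 0, 0.045], [[0, 0, -0.035], 0, 0.045], [[0, 0, -0.015], 0, 0.045], [[0, 0, 0], 0, 0.045]]}}

```text
time_s: 10.3
position: [0.443, -0.3976, 0.0413]
tool_rot: [-1.254, -1.255, 1.228]
contact_force: [0.9, -0.1, 0.5]
finger_gap: 0.525
```

Call:
{"method": "send_rows", "body": {"increments": [[[-0.004, -0.001, -0.011], 0, 0.045], [[0, 0, 0], 0, 0.03]]}}

```text
time_s: 10.55
position: [0.4399, -0.3993, 0.0318]
tool_rot: [-1.256, -1.255, 1.228]
contact_force: [0.1, -0.4, 1.0]
finger_gap: 0.356
```

```bash
python3 st.py; python3 - <<'E'
from h import *
im,c=grab('wrist','w8.png'); hsv=cv2.cvtColor(im,cv2.COLOR_BGR2HSV)
m=cv2.inRange(hsv,(20,150,100),(35,255,255))
for k in cv2.findContours(m,0,2)[0]:
    if cv2.contourArea(k)>100: print(cv2.boundingRect(k),cv2.contourArea(k))
for q in [(.4365,-.398,.08),(.4365,-.398,.052)]: print(proj(c,q))
E
```

```text
10.55 [ 0.4399 -0.3993  0.0318] gap mm 30.4 [ 0.1 -0.4  1. ] jaw [-0.029  0.999 -0.031] fing [ 0.053 -0.03  -0.998]
(0, 240, 29, 79) 1277.0
(244, 217, 27, 52) 1116.5
[257.62627524 258.43237908]
[259.04416395 232.16373757]
```

Knob image matches the prediction. Closing.

Call:
{"method": "send_rows", "body": {"increments": [[[0, 0, 0], 0, 0.0], [[0, 0, 0], 0, 0.0], [[0, 0, 0], 0, 0.0]]}}

```text
time_s: 10.98
position: [0.4405, -0.4, 0.0338]
tool_rot: [-1.259, -1.256, 1.229]
contact_force: [-0.6, 0.0, -3.4]
finger_gap: 0.145
```

Call:
{"method": "send_rows", "body": {"increments": [[[0, 0, 0.03], 0, 0.0], [[0, 0, 0.05], 0, 0.0], [[0, 0, 0.045], 0, 0.0], [[0.035, 0.006, 0.005], 0, 0.0], [[0.045, 0.008, 0], 0, 0.0], [[0.035, 0.006, 0], 0, 0.0], [[0.015, 0.003, 0], 0, 0.0]]}}

```text
time_s: 11.85
position: [0.5722, -0.3757, 0.1677]
tool_rot: [-1.259, -1.254, 1.227]
contact_force: [-0.2, -0.1, -3.8]
finger_gap: 0.145
```

```bash
python3 st.py; python3 - <<'E'
from h import *
im,c=grab('scene','s9.png'); w,cw=grab('wrist','w9.png')
cv2.imwrite('pics/v9.png',np.hstack([cv2.resize(im[90:290,190:340],None,fx=2.2,fy=2.2),cv2.resize(w[90:384,130:400],(404,440))]))
E
```

```text
11.85 [ 0.5722 -0.3757  0.1677] gap mm 12.4 [-0.2 -0.1 -3.8] jaw [-0.026  0.999 -0.032] fing [ 0.054 -0.031 -0.998]
```

View pics/v9.png

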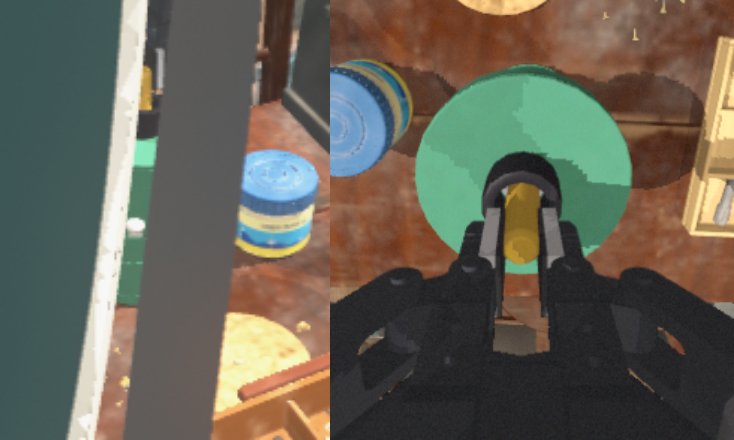

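Both lids are held: the collar and green disc are visible, centred at about u=259, and the jar is undisturbed. A numeric check of the lid centre before lowering follows.

```bash
python3 - <<'E'
from h import *
im=cv2.imread('pics/w9.png'); c=imaging.calibration('wrist')
hsv=cv2.cvtColor(im,cv2.COLOR_BGR2HSV); m=cv2.inRange(hsv,(65,60,30),(95,255,255))
k=max(cv2.findContours(m,0,2)[0],key=cv2.contourArea); P=k[:,0,:].astype(float)
z=.028+.134
W=np.array([onz(c,*p,z) for p in P])
# circle of radius 51 mm robust fit on outer points
from scipy.optimize import least_squares
h=cv2.convexHull(k)[:,0,:].astype(float); H=np.array([onz(c,*p,z) for p in h])
for zz in (.155,.162,.168):
    H=np.array([onz(c,*p,zz) for p in h])
    r=least_squares(lambda q:np.hypot(H[:,0]-q[0],H[:,1]-q[1])-q[2],[.57,-.375,.05],loss='soft_l1',f_scale=.001).x; print(zz,r.round(4))
E
```

```text
0.155 [ 0.5687 -0.376   0.0529]
0.162 [ 0.5655 -0.3759  0.0509]
0.168 [ 0.5628 -0.3758  0.0491]
```

Call:
{"method": "send_rows", "body": {"increments": [[[0.008, 0.001, -0.01], 0, 0.0], [[0, 0, -0.03], 0, 0.0], [[0, 0, -0.015], 0, 0.0], [[0, 0, 0], 0, 0.0]]}}

```text
time_s: 12.45
position: [0.5779, -0.3756, 0.11]
tool_rot: [-1.259, -1.252, 1.226]
contact_force: [-0.1, 0.8, -3.3]
finger_gap: 0.144
```

Call:
{"method": "send_rows", "body": {"increments": [[[0.002, 0, -0.006], 0, 0.0], [[0, 0, -0.005], 0, 0.0], [[0, 0, -0.004], 0, 0.0]]}}

```text
time_s: 12.82
position: [0.5805, -0.3763, 0.0965]
tool_rot: [-1.263, -1.252, 1.226]
contact_force: [0.0, -0.1, -2.4]
finger_gap: 0.142
```

Call:
{"method": "send_rows", "body": {"increments": [[[0, 0, -0.003], 0, 0.0], [[0, 0, 0], 0, 0.0]]}}

```text
time_s: 13.08
position: [0.5805, -0.3763, 0.0933]
tool_rot: [-1.263, -1.252, 1.226]
contact_force: [0.3, -0.3, -3.0]
finger_gap: 0.141
```

Still hanging free, so the plug is going in cleanly. About 4.5 mm to go.

Call:
{"method": "send_rows", "body": {"increments": [[[0, 0, -0.002], 0, 0.0], [[0, 0, -0.0015], 0, 0.0]]}}

```text
time_s: 13.32
position: [0.5807, -0.3763, 0.09]
tool_rot: [-1.263, -1.252, 1.226]
contact_force: [1.5, 1.0, -2.9]
finger_gap: 0.146
```

Call:
{"method": "send_rows", "body": {"increments": [[[0, 0, -0.001], 0, 0.0]]}}

```text
time_s: 13.45
position: [0.5807, -0.3763, 0.089]
tool_rot: [-1.263, -1.253, 1.226]
contact_force: [-0.3, 0.0, -2.3]
finger_gap: 0.143
```

Call:
{"method": "send_rows", "body": {"increments": [[[0, 0, -0.001], 0, 0.0]]}}

```text
time_s: 13.58
position: [0.5808, -0.3767, 0.0885]
tool_rot: [-1.264, -1.252, 1.226]
contact_force: [-2.7, -3.0, 5.2]
finger_gap: 0.142
```

Contact at z=0.0885, against a predicted seat of 0.0888. Release.

Call:
{"method": "send_rows", "body": {"increments": [[[0, 0, 0], 0, 0.05], [[0, 0, 0], 0, 0.05], [[0, 0, 0], 0, 0.05]]}}

```text
time_s: 13.95
position: [0.5811, -0.3768, 0.0891]
tool_rot: [-1.265, -1.253, 1.226]
contact_force: [-0.6, 0.9, -0.4]
finger_gap: 0.585
```

```bash
python3 st.py; python3 - <<'E'
from h import *
im,c=grab('wrist','w10.png'); hsv=cv2.cvtColor(im,cv2.COLOR_BGR2HSV)
m=cv2.inRange(hsv,(18,140,60),(35,255,255))
for k in cv2.findContours(m,0,2)[0]:
    if cv2.contourArea(k)>100: print(cv2.boundingRect(k),cv2.contourArea(k))
for q in [(.5765,-.3743,.135+.0),(.5765,-.3743,.107)]: print(proj(c,q))
m=cv2.inRange(hsv,(65,60,30),(95,255,255)); k=max(cv2.findContours(m,0,2)[0],key=cv2.contourArea); print('green',cv2.boundingRect(k))
from scipy.optimize import least_squares
h=cv2.convexHull(k)[:,0,:].astype(float)
H=np.array([onz(c,*p,.083) for p in h]); print(least_squares(lambda q:np.hypot(H[:,0]-q[0],H[:,1]-q[1])-q[2],[.57,-.375,.05],loss='soft_l1',f_scale=.001).x)
E
```

```text
13.95 [ 0.5811 -0.3768  0.0891] gap mm 50.0 [-0.6  0.9 -0.4] jaw [-0.024  0.999 -0.035] fing [ 0.057 -0.034 -0.998]
(244, 211, 27, 54) 1163.5
(114, 132, 50, 60) 203.5
(0, 80, 18, 76) 867.5
[259.65754065 254.3181702 ]
[260.93655987 228.77137464]
green (188, 135, 144, 137)
[ 0.57469198 -0.37638834  0.05112768]
```

The disc fit at the seated height (z=0.083) gives a radius of 51.1 mm against 51 expected, so the lids are fully home. Next I lower onto the collar.

Call:
{"method": "send_rows", "body": {"increments": [[[-0.002, 0, 0], 0, 0.06], [[-0.001, 0, -0.014], 0, 0.06], [[0, 0, -0.012], 0, 0.06], [[0, 0, 0], 0, 0.06]]}}

```text
time_s: 14.5
position: [0.5775, -0.3765, 0.0603]
tool_rot: [-1.264, -1.253, 1.226]
contact_force: [0.1, 0.8, 1.2]
finger_gap: 0.7
```

Call:
{"method": "send_rows", "body": {"increments": [[[-0.0005, 0, -0.005], 0, 0.055], [[0, 0, 0], 0, 0.055]]}}

```text
time_s: 14.75
position: [0.577, -0.3765, 0.0549]
tool_rot: [-1.264, -1.253, 1.226]
contact_force: [0.2, 0.7, -0.1]
finger_gap: 0.644
```

Call:
{"method": "send_rows", "body": {"increments": [[[0.001, -0.0005, 0], 0, 0.042], [[0, 0, 0], 0, 0.0], [[0, 0, 0], 0, 0.0], [[0, 0, 0], 0, 0.0]]}}

```text
time_s: 15.25
position: [0.5784, -0.3773, 0.056]
tool_rot: [-1.265, -1.253, 1.226]
contact_force: [0.8, 0.2, -0.7]
finger_gap: 0.383
```

```bash
python3 st.py; python3 - <<'E'
from h import *
im,c=grab('wrist','w11.png'); hsv=cv2.cvtColor(im,cv2.COLOR_BGR2HSV)
m=cv2.inRange(hsv,(18,140,60),(35,255,255))
for k in cv2.findContours(m,0,2)[0]:
    if cv2.contourArea(k)>100: print(cv2.boundingRect(k),cv2.contourArea(k))
print(proj(c,(.5757,-.3755,.135)),proj(c,(.5757,-.3755,.107)))
E
```

```text
15.25 [ 0.5784 -0.3773  0.056 ] gap mm 32.7 [ 0.8  0.2 -0.7] jaw [-0.024  0.999 -0.035] fing [ 0.057 -0.034 -0.998]
(239, 245, 34, 73) 1976.0
(94, 141, 58, 71) 334.5
[255.6123721  303.11836225] [257.9239865  263.07434148]
```

Gap 32.7 mm on the 34 mm collar. Slow straight lift first, checking that only the outer lid's weight comes up.

Call:
{"method": "send_rows", "body": {"increments": [[[0, 0, 0.006], 0, 0.0], [[0, 0, 0.01], 0, 0.0], [[0, 0, 0.012], 0, 0.0], [[0, 0, 0], 0, 0.0]]}}

```text
time_s: 15.8
position: [0.5786, -0.3774, 0.0867]
tool_rot: [-1.266, -1.253, 1.226]
contact_force: [0.3, -0.1, -0.9]
finger_gap: 0.383
```

The load is about 1 N, the outer lid alone (1.2 N). Continue up.

Call:
{"method": "send_rows", "body": {"increments": [[[0, 0, 0.015], 0, 0.0], [[0, 0, 0.018], 0, 0.0], [[0, 0, 0.018], 0, 0.0], [[0, 0, 0.014], 0, 0.0], [[0, 0, 0.008], 0, 0.0], [[0, 0, 0], 0, 0.0]]}}

```text
time_s: 16.55
position: [0.5787, -0.3775, 0.1661]
tool_rot: [-1.268, -1.254, 1.226]
contact_force: [0.8, 0.1, -1.8]
finger_gap: 0.38
```

```bash
python3 st.py; python3 - <<'E'
from h import *
im,c=grab('wrist','w12.png'); s,cs=grab('scene','s12.png'); t,ct=grab('top','t12.png')
for n,i,cc in (('w',im,c),('s',s,cs),('t',t,ct)):
    hsv=cv2.cvtColor(i,cv2.COLOR_BGR2HSV)
    for nm,lo,hi in [('green',(65,60,30),(95,255,255)),('brass',(18,140,60),(35,255,255))]:
        for k in cv2.findContours(cv2.inRange(hsv,lo,hi),0,2)[0]:
            if cv2.contourArea(k)>40: print(n,nm,cv2.boundingRect(k),cv2.contourArea(k))
    print(n,'knob top pred',proj(cc,(.576,-.3755,.135)).round(),'lid',proj(cc,(.576,-.3755,.191)).round())
E
```

```text
16.55 [ 0.5787 -0.3775  0.1661] gap mm 32.4 [ 0.8  0.1 -1.8] jaw [-0.024  0.999 -0.037] fing [ 0.059 -0.035 -0.998]
w green (223, 273, 70, 34) 1286.0
w green (243, 248, 30, 10) 62.5
w green (174, 148, 171, 124) 12008.5
w green (239, 128, 56, 17) 202.5
w brass (156, 125, 32, 43) 72.0
w brass (17, 65, 55, 83) 1073.0
w knob top pred [262. 201.] lid [260. 237.]
s green (244, 200, 9, 28) 144.0
s green (252, 134, 9, 24) 123.5
s green (262, 0, 14, 29) 256.0
s green (0, 0, 250, 384) 88072.5
s brass (293, 360, 26, 24) 201.5
s brass (359, 289, 25, 24) 160.5
s brass (368, 282, 31, 38) 162.5
s brass (361, 273, 13, 12) 64.0
s brass (300, 200, 28, 7) 43.0
s brass (365, 180, 48, 25) 394.0
s brass (414, 162, 21, 11) 155.5
s brass (249, 158, 8, 26) 107.5
s brass (489, 126, 23, 10) 146.0
s brass (419, 102, 16, 12) 83.5
s knob top pred [252. 157.] lid [253. 130.]
t green (0, 57, 339, 327) 47894.0
t brass (426, 194, 19, 19) 252.0
t knob top pred [267. 174.] lid [267. 168.]
```

The brass knob is visible in the scene view at its predicted seated place (249–257, 158). The outer lid's green is directly above it, and the tool is still. Handing in.

```bash
python3 -c "
from station import job; print(job.hand_in())"; python3 st.py
```

```text
the job is handed in; nothing more can be done
None
the job is handed in; nothing more can be done
```

The job is done and handed in at about 16.7 s. The punch is in the tin, the inner lid is seated on it, and the gripper holds the outer lid above by its collar.

**Punch:** The first grasp closed just above the punch's head without moving it. The real fingertips sit about 30 mm short of the reported TCP. I corrected for that, and the second grasp held. Two views showed the punch standing upright in the tin. The other tools and the jar looked unmoved in the views I took; I did not check them again after the final lift.

**Lids:** Contact came at a tool height of 88.5 mm, against 88.8 mm predicted. After release, the disc fitted at the seated height had a radius of 51.1 mm, against 51 mm expected.

**Outer lid:** During the lift the wrist carried about 1–2 N, which matches the outer lid alone (1.2 N). In the last scene picture the brass knob was at its predicted seated place. By calculation the lid's lower edge is about 3.6 cm above the knob.

**Limits and disagreements:**
- **Tilt:** The tool drifted about 4° from vertical over the run, about 2° of it across the jaws, so the held lid may be up to roughly 2° off level. I did not measure the lid's tilt.
- **Camera mismatch:** The wrist and top cameras disagreed by about 4 mm in y.
- **Final pictures:** I had used all 12 picture views, so the last images were checked only by colour masks and projected points.

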